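Free the bayonet cover of the dust-filter pot

ROBOT

A 6-joint arm with a two-finger parallel gripper is mounted at the origin on the work surface. World frame = base frame: x ahead of the robot, y to its left, z up, the work surface at z = 0. Lengths are in m, angles in rad, forces in N, time in s.
With the tool pointing down it reaches from about 0.325 to 0.775 m from the base axis. Payload 5.5 kg.
Tool frame: the origin (TCP) lies at the very end of the fingers, on their centre line; the grasp point (between the pads) lies 19 mm behind it; z points along the fingers, y is the line along which they close (so a half turn about z gives the same grasp; the last joint's range is limited). The gripper opens to 88 mm and grips with 3 to 60 N. Pads are 20 mm wide; open, the fingers measure 115 mm over their backs; the gripper's body (75 mm by 178 mm) begins 61 mm behind the grasp point.
Start: joints at [-0.057, 0.091, 1.231, -0, 1.82, -0.057], TCP at [0.6, -0, 0.223] pointing down, gripper open.
Joint ranges: [-2.87, 2.87], [-0.86, 2.18], [0.17, 2.46], [-1.51, 4.65], [0.06, 2.69], [-2.65, 2.65]. Speed limits (rad/s): [2.57, 2.57, 3.01, 3.14, 3.14, 3.14].

INTERFACE

Orientations are given as a rotation vector (axis times angle).
In Python, from station import readout, camera, camera_model, r gives the robot as it stands. The module is installed in compiled form; this text tells all that it offers.
- The arm moves only by the shell command python3 -m inch 'ROWS'. ROWS is JSON, a list of rows, each an object of numbers: "x", "y", "z": the shift along the world's x, y, z in mm; "ax", "ay", "az": the turn, a rotation vector about the world's x, y, z in degrees; "hand": the closure in counts, from 0 (fully open) to 255 (shut). A call has 1 to 10 rows; each row shifts and turns the commanded pose from where the row before left it; what a row does not reach is not made up. A row lasts 1/8 s, in which the tool goes at most 62.5 mm and 10.7 degrees, less where a joint would pass 70% of its speed; a pose out of reach is approached as far as the arm can. A call is refused whole if a number of a shift passes 62.5 or a number of a turn 10.7, either way. A call with a gripper value outside its range is refused whole. The fingers move at their own pace and stop on an object; the grip force is fixed at half the most. Time passes only in rows, so rows that do not move let the fingers close. It gives the time, the measured TCP pose, the force, the opening and the grip force at its end, in the units of the state.
- readout.state(): the state, without advancing time (a new reading comes with each control period).
- camera(name): name is "scene" or "side" or "wrist"; returns the picture (480x640x3 uint8, red, green, blue); there is no depth.
- camera_model(name): a dict with "intrinsics" (3x3 intrinsics, pixels), "D" ([k1, k2, p1, p2, k3] as OpenCV has them; the pictures are not rectified), "position" and "attitude" of the camera in the world. Camera axes: x right, y down, z forward; pixel columns grow to the right and rows downward; lengths in m; the calibration is good to about 2 mm. A picture is of the moment at which its call begins: read the wrist's pose just before it. camera_model takes no time and is no camera call; for the wrist camera it gives the pose at the moment of the call.
- r.finish_job(): hands the job in; it is judged then, once.
The state is a dict: "time": time; "qpos": joint angles; "dq": joint speeds; "joint_torque": joint torques, N m; "ee_pos": TCP position; "tcp_rot": TCP orientation; "ft_force": force on the tool from outside, world axes, zero at the start; "ft_torque": the same for the moment, N m; "width": finger opening in m; "grasp_force": force on a finger pad.
Only numpy, scipy, OpenCV 4.12 (cv2) and the standard library are available. Lean on these libraries where they do the work, as an engineer would, in place of code of your own. Each camera call takes 0.05 s, during which the arm holds its last target. There are 200 camera calls.

TASK

Open the dust-filter pot: turn its blue cover anticlockwise by the orange bar, feeling with light upward pulls for the place where its hidden lugs come free, and lift it off without wrenching it. Set it down gently in the white tray, rim down and bar up, lying flat, and let go. Leave everything else on the bench where it is.

Things in the scene. Friction and masses are not known exactly. Their poses are not given: they have to be found in the camera images.
- pot: Dust-filter pot bolted to the bench: 130 mm square dark base plate, grey cylinder 108 mm across, shoulder 102 mm up, black pipe stub out of the side on its own +x. A neck, 76 mm across over its flange, rises from the shoulder to 126 mm. Origin: centre of the underside, z up.
- pot_rim (a point): Centre of the neck's top, 126 mm above the pot's origin. The neck's top 8 mm are a fixed bayonet flange with two facing gaps, 44 degrees wide. It is hidden under the cover; where the gaps lie differs every time and the pot's yaw does not tell.
- cover: Loose blue round bayonet cover on the pot's neck, 88 mm across, 26 mm high without its bar, 0.19 to 0.34 kg. Origin: centre of the open lower rim, z up; seated, it is 106 mm above the pot's origin. It turns easily, with 2 mm sideways play, and stays where turned. The rim must rise 20 mm to clear the neck.
- cover_bar (a point): Centre of the orange grip bar on the cover, 39 mm above the cover's origin: 64 mm long along the cover's x, 14 mm thick along y, from 26 to 53 mm above the cover's origin.
- cover_lug (a point): One of two facing hidden lugs inside the rim, under the bar's ends, 30 degrees of arc each. Caught under the flange, the cover rises only 2.5 mm. Turned anticlockwise seen from above by an unknown 18 to 94 degrees from the start (give or take 7), the lugs meet the gaps and it lifts straight off. A stop comes 31 degrees past that; clockwise only a stop. Only a light upward pull tells.
- tray: White open square tray, fixed, 160 mm outside, 150 mm inside, walls 22 mm high, floor 5 mm thick. Origin: centre of the underside.
- tray_floor (a point): Centre of the tray's inner floor, 5 mm above the bench. A cover standing there on its rim has its origin at this height.
- ink: Bystander, to be left alone: small amber ink jar with black cap, 34 mm across, 60 tall, between pot and tray. Origin: centre of the underside.
- white_bottle: Bystander, to be left alone: white bottle with orange label, 66 mm across, 170 tall. Origin: centre of the underside.
- pink_bottle: Bystander, to be left alone: pink bottle, 64 mm across, 160 tall. Origin: centre of the underside.
- bowl: Bystander, to be left alone: black bowl, 100 mm across, 55 tall. Origin: centre of the underside.
- plaster: Bystander, to be left alone: carved plaster block, 110 x 150 x 87 mm. Origin: centre of the underside.
- mallet: Bystander, to be left alone: wooden-headed mallet lying down, 260 mm long. Origin: centre of the underside, handle to its -x.
- rasp: Bystander, to be left alone: rasp with wooden handle lying down, about 310 mm long, 24 high. Origin: centre of the underside, handle to its -x.
- blade_box: Bystander, to be left alone: closed blue box, 100 x 60 x 45 mm. Origin: centre of the underside.
Not all that is in view belongs to the job. Leave any red look-alike of the cover alone.

How it is judged:
By the outcome, as a careful person would: the job done as asked, in the order asked, and still so for the second after the job is handed in, with the robot touching nothing.
It also fails if it takes over 54 s, if anything falls off the work surface, if the arm or the gripper's body presses on something with over 40 N, if the wrist force passes 120 N, or if a joint passes its speed limit or range.

## Working session

There is one attempt and no reset: what is moved stays moved. The work goes in short steps, Python scripts to look and compute and a shell command to move; the robot and the scene stay as the last step left them, time stands still between calls to the robot, and variables do not carry over. Pictures are saved under pics/ and viewed, at most 10 in all, crops included, and the job is handed in when it is done.

```bash
mkdir -p pics; cat > h.py <<'E'
import numpy as np, cv2
from scipy.spatial.transform import Rotation as R
from station import readout, camera, camera_model, r
def save(n,img): cv2.imwrite('pics/'+n,cv2.cvtColor(img,cv2.COLOR_RGB2BGR))
def att(m):
    a=np.array(m['attitude'],float)
    return a if a.shape==(3,3) else R.from_rotvec(a).as_matrix() if a.size==3 else R.from_quat(a).as_matrix()
def plane(m,uv,z):
    p=cv2.undistortPoints(np.array(uv,float).reshape(-1,1,2),np.array(m['intrinsics'],float),np.array(m['D'],float))[:,0]
    d=np.c_[p,np.ones(len(p))]@att(m).T; o=np.array(m['position'])
    return o+d*((z-o[2])/d[:,2])[:,None]
def blobs(img,lo,hi,amin=60):
    h=cv2.cvtColor(img,cv2.COLOR_RGB2HSV); k=cv2.inRange(h,np.array(lo),np.array(hi))
    cs,_=cv2.findContours(k,cv2.RETR_EXTERNAL,cv2.CHAIN_APPROX_NONE)
    return sorted([c for c in cs if cv2.contourArea(c)>amin],key=cv2.contourArea,reverse=True)
E
python3 - <<'E'
from h import *
a=camera('scene');b=camera('side')
save('a.png',a);save('b.png',b);np.save('a.npy',a);np.save('b.npy',b)
print(camera_model('scene'),camera_model('side'))
s=readout.state();print(s)
E
```

```text
{'intrinsics': array([[485.04462154,   0.        , 320.67640503],
       [  0.        , 485.04462154, 238.21339843],
       [  0.        ,   0.        ,   1.        ]]), 'D': array([-0.04477898,  0.        ,  0.        ,  0.        ,  0.        ]), 'position': array([ 1.51391026, -0.18344863,  1.13970678]), 'attitude': array([-1.95558062, -1.62957633,  0.60168458])} {'intrinsics': array([[624.7338524 ,   0.        , 324.20923467],
       [  0.        , 624.7338524 , 244.38322411],
       [  0.        ,   0.        ,   1.        ]]), 'D': array([-0.05499091,  0.        ,  0.        ,  0.        ,  0.        ]), 'position': array([-0.33501293,  0.93941459,  0.89233889]), 'attitude': array([-0.90310573,  2.23784901, -1.29735575])}
{'time': 0.1, 'qpos': array([-5.66935185e-02,  9.18123868e-02,  1.23174221e+00,  3.76233065e-07,
        1.81981261e+00, -5.67084457e-02]), 'dq': array([ 0.00101405, -0.0005341 , -0.00280828, -0.0006405 , -0.0007537 ,
        0.00148852]), 'joint_torque': array([ 2.46603209e-03, -4.47854412e+01, -4.07573140e+01,  6.99365954e-02,
        2.83264846e-02, -6.35370566e-05]), 'ee_pos': array([5.99736902e-01, 1.71710888e-05, 2.21615839e-01]), 'tcp_rot': array([-2.22048810e+00, -2.22052145e+00,  1.85495627e-03]), 'ft_force': array([-0.75850142,  0.01075397,  0.21412945]), 'ft_torque': array([-0.01092624, -0.03998513, -0.00994395]), 'grasp_force': 0.0, 'width': 0.08792834434060785}
```

View pics/a.png

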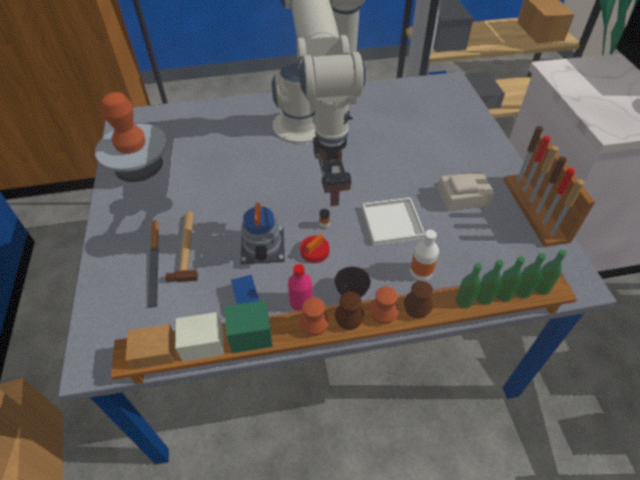

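View pics/b.png

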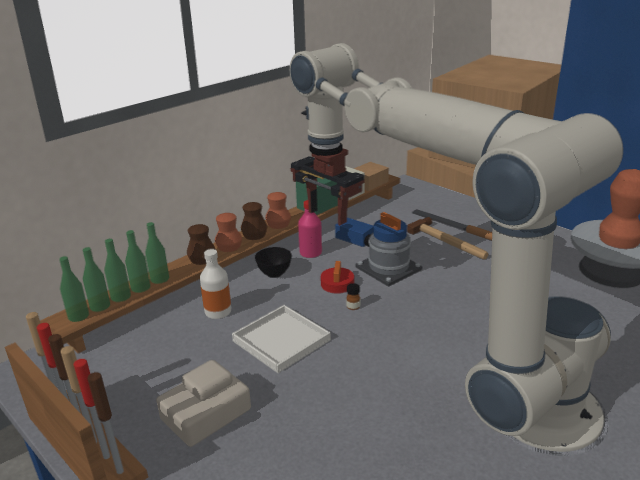

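The scene view shows the pot and blue cover near (258,215) with the orange bar on it, the tray at (392,221), the ink jar at (324,218) and the red look-alike at (315,248). In the side view the bar is near (390,222) and the tray near (282,337).

```bash
python3 - <<'E'
from h import *
for n,f,(x0,y0,x1,y1),t in (('scene','a',(235,195,285,235),(355,190,430,250)),('side','b',(370,205,415,245),(225,300,335,370))):
    im=np.load(f+'.npy');m=camera_model(n)
    s=np.zeros_like(im);s[y0:y1,x0:x1]=im[y0:y1,x0:x1]
    c=blobs(s,(5,130,110),(22,255,255),10)
    print(n,'bar',len(c))
    c=c[0]; k=cv2.drawContours(np.zeros(im.shape[:2],np.uint8),[c],-1,255,-1)
    M=cv2.moments(k,True);cc=[M['m10']/M['m00'],M['m01']/M['m00']]
    print(cc,plane(m,[cc],.147)); q=cv2.boxPoints(cv2.minAreaRect(c));print(q.tolist());print(plane(m,q,.159)[:,:2].round(3).tolist())
    s=np.zeros_like(im);x0,y0,x1,y1=t;s[y0:y1,x0:x1]=im[y0:y1,x0:x1]
    c=blobs(s,(0,0,150),(180,50,255),50)[0]
    q=cv2.approxPolyDP(cv2.convexHull(c),6,True)[:,0];print('tray',q.tolist(),plane(m,q,.022)[:,:2].round(3).tolist())
E
```

```text
scene bar 1
[257.2028985507246, 212.08695652173913] [[ 0.56631556 -0.20143192  0.147     ]]
[[255.0, 204.0], [259.0, 204.0], [259.0, 220.0], [255.0, 220.0]]
[[0.546, -0.204], [0.548, -0.193], [0.608, -0.199], [0.606, -0.21]]
tray [[409, 197], [429, 237], [375, 241], [363, 203]] [[0.471, 0.286], [0.645, 0.296], [0.63, 0.132], [0.47, 0.133]]
side bar 0Traceback (most recent call last):
  File "<stdin>", line 7, in <module>
IndexError: list index out of range
```

```bash
python3 - <<'E'
from h import *
m=camera_model('wrist');print(m['position'],att(m).round(3),m['intrinsics'][0,0])
# coarse others at half-height
for n,uv,z in (('ink',(325,211),.06),('pink',(300,270),.16),('red',(315,240),.05)): print(n,plane(camera_model('scene'),[uv],z)[0].round(3))
E
```

```text
[0.60088148 0.07972561 0.382646  ] [[ 1.     0.001 -0.003]
 [-0.    -0.959 -0.284]
 [-0.003  0.284 -0.959]] 395.04389150707874
ink [0.517 0.001 0.06 ]
pink [ 0.796 -0.115  0.16 ]
red [ 0.617 -0.047  0.05 ]
```

```bash
python3 -m inch '[{"x":-3,"y":-22,"z":5,"az":-10},{"x":-3,"y":-22,"z":5,"az":-10},{"x":-3,"y":-22,"z":5,"az":-10},{"x":-3,"y":-22,"z":5,"az":-10},{"x":-3,"y":-22,"z":5,"az":-10},{"x":-3,"y":-22,"z":5,"az":-10},{"x":-3,"y":-22,"z":5,"az":-10},{"x":-3,"y":-22,"z":5,"az":-10},{"x":-3,"y":-24,"z":5,"az":-10},{}]'; python3 - <<'E'
from h import *
s=readout.state();print(s['ee_pos'],s['tcp_rot'],s['ft_force'],s['qpos'])
m=camera_model('wrist');a=camera('wrist');save('c.png',a);np.save('c.npy',a)
c=blobs(a,(5,130,80),(22,255,255),100)
for k in c[:3]:
    q=cv2.boxPoints(cv2.minAreaRect(k));print(q.tolist());print(plane(m,q,.159)[:,:2].round(4).tolist())
E
```

```text
[5.99736902e-01 1.71710888e-05 2.21615839e-01] [-2.22048810e+00 -2.22052145e+00  1.85495627e-03] [-0.75850142  0.01075397  0.21412945] [-5.66935185e-02  9.18123868e-02  1.23174221e+00  3.76233065e-07
  1.81981261e+00 -5.67084457e-02]
[[569.0, 0.0], [639.0, 0.0], [639.0, 333.0], [569.0, 333.0]]
[[0.737, 0.1461], [0.7784, 0.1495], [0.8227, -0.0522], [0.7707, -0.0505]]
[[299.8687438964844, 246.53158569335938], [315.7585144042969, 233.15072631835938], [363.4214172363281, 289.7503967285156], [347.5316467285156, 303.1312561035156]]
[[0.5936, 0.0094], [0.603, 0.0176], [0.6325, -0.0184], [0.6229, -0.0275]]
[[505.9933776855469, 358.38739013671875], [535.6961669921875, 353.66192626953125], [547.343994140625, 426.87701416015625], [517.6412353515625, 431.60247802734375]]
[[0.7301, -0.0687], [0.7502, -0.0656], [0.7715, -0.1277], [0.7495, -0.1309]]validation failed for argument at $[0]...
```

View pics/c.png

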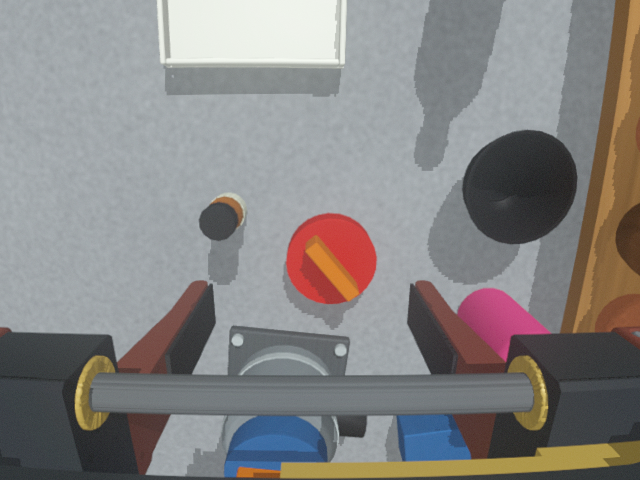

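The wrist view (arm has not moved; the call was refused) shows the red look-alike at (331,258), the ink jar at (220,220), the tray edge at row 65 and the pot's cover partly visible at (275,445). The rows probably need every key.

```bash
python3 -m inch '[{"x":-3,"y":-22,"z":5,"ax":0,"ay":0,"az":-10,"hand":0},{"x":-3,"y":-22,"z":5,"ax":0,"ay":0,"az":-10,"hand":0},{"x":-3,"y":-22,"z":5,"ax":0,"ay":0,"az":-10,"hand":0},{"x":-3,"y":-22,"z":5,"ax":0,"ay":0,"az":-10,"hand":0},{"x":-3,"y":-22,"z":5,"ax":0,"ay":0,"az":-10,"hand":0},{"x":-3,"y":-22,"z":5,"ax":0,"ay":0,"az":-10,"hand":0},{"x":-3,"y":-22,"z":5,"ax":0,"ay":0,"az":-10,"hand":0},{"x":-3,"y":-22,"z":5,"ax":0,"ay":0,"az":-10,"hand":0},{"x":-3,"y":-24,"z":5,"ax":0,"ay":0,"az":-10,"hand":0},{"x":0,"y":0,"z":0,"ax":0,"ay":0,"az":0,"hand":0}]'; cat > look.py <<'E'
from h import *
import sys
s=readout.state();print(s['ee_pos'],s['tcp_rot'],s['ft_force'],s['qpos'])
m=camera_model('wrist');a=camera('wrist');save(sys.argv[1]+'.png',a);np.save(sys.argv[1]+'.npy',a)
for k in blobs(a,(5,130,80),(22,255,255),100)[:4]:
    q=cv2.boxPoints(cv2.minAreaRect(k));print(q.round().tolist());print(plane(m,q,.159)[:,:2].round(4).tolist())
E
python3 look.py d
```

```text
time: 1.4
ee_pos: [0.5728, -0.2013, 0.2674]
tcp_rot: [3.142, -0.002, -0.001]
ft_force: [0.9, 0.3, -0.1]
width: 0.088
grasp_force: 0.0
[ 0.57275597 -0.20128966  0.26742772] [ 3.14151102e+00 -2.00245521e-03 -5.12195362e-04] [ 0.90919927  0.25455202 -0.0665308 ] [-3.93875987e-01  1.25320228e-01  1.11442697e+00 -2.11210859e-04
  1.90211562e+00  1.17812650e+00]
[[298.0, 280.0], [308.0, 191.0], [327.0, 193.0], [317.0, 282.0]]
[[0.541, -0.19], [0.6067, -0.1974], [0.6052, -0.2105], [0.5394, -0.2039]]
[[126.0, 175.0], [176.0, 128.0], [190.0, 142.0], [139.0, 189.0]]
[[0.6187, -0.0716], [0.6495, -0.11], [0.6398, -0.1186], [0.6083, -0.0801]]
[[66.0, 371.0], [97.0, 365.0], [110.0, 425.0], [80.0, 432.0]]
[[0.4583, 0.0029], [0.4659, -0.0252], [0.4048, -0.0258], [0.3956, 0.0041]]
[[446.0, 459.0], [513.0, 457.0], [514.0, 473.0], [447.0, 475.0]]
[[0.368, -0.3195], [0.3675, -0.3809], [0.3482, -0.3851], [0.3491, -0.3224]]
```

View pics/d.png

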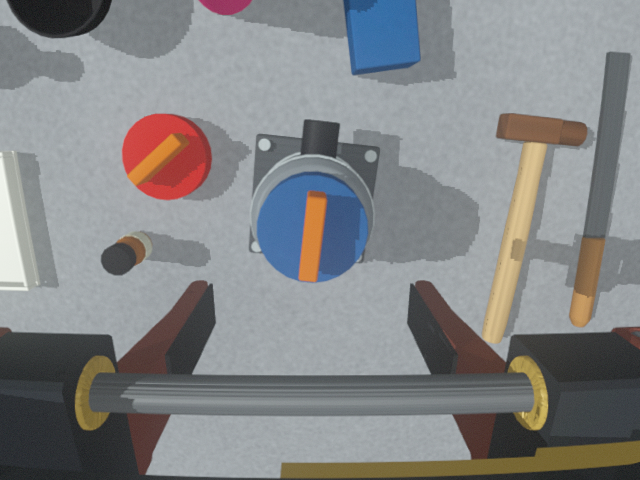

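The wrist view shows the blue cover at (313,226) with its bar from (315,192) to (309,281), about −6° yaw; the red look-alike is at (167,156), ink at (119,258), tray on the left edge.

```bash
python3 - <<'E'
from h import *
a=np.load('d.npy');m=camera_model('wrist')
for k in blobs(a,(100,110,60),(125,255,255),1500)[:3]:
    p=plane(m,cv2.convexHull(k)[:,0],.132)[:,:2].astype(np.float32); print(cv2.minEnclosingCircle(p))
E
```

```text
((0.5725813508033752, -0.19917675852775574), 0.044357046484947205)
((0.7130242586135864, -0.24612316489219666), 0.03300641104578972)
```

```bash
python3 -m inch '[{"x":0,"y":1,"z":-40,"ax":0,"ay":0,"az":-6,"hand":60},{"x":0,"y":0,"z":-40,"ax":0,"ay":0,"az":0,"hand":60},{"x":0,"y":0,"z":-30,"ax":0,"ay":0,"az":0,"hand":60},{"x":0,"y":0,"z":-14,"ax":0,"ay":0,"az":0,"hand":60},{"x":0,"y":0,"z":-5,"ax":0,"ay":0,"az":0,"hand":60},{"x":0,"y":0,"z":0,"ax":0,"ay":0,"az":0,"hand":255},{"x":0,"y":0,"z":0,"ax":0,"ay":0,"az":0,"hand":255},{"x":0,"y":0,"z":0,"ax":0,"ay":0,"az":0,"hand":255},{"x":0,"y":0,"z":0,"ax":0,"ay":0,"az":0,"hand":255},{"x":0,"y":0,"z":0,"ax":0,"ay":0,"az":0,"hand":255}]'
```

```text
time: 2.7
ee_pos: [0.5731, -0.1991, 0.1388]
tcp_rot: [3.137, -0.164, 0.0]
ft_force: [-0.7, -3.4, 0.4]
width: 0.0207
grasp_force: 2.4
```

```bash
python3 -m inch '[{"x":0,"y":0,"z":0,"ax":0,"ay":0,"az":0,"hand":255},{"x":0,"y":0,"z":0,"ax":0,"ay":0,"az":0,"hand":255}]'; python3 -m inch '[{"x":0,"y":0,"z":0,"ax":0,"ay":0,"az":0,"hand":255},{"x":0,"y":0,"z":0,"ax":0,"ay":0,"az":0,"hand":255}]'
```

```text
time: 2.95
ee_pos: [0.5729, -0.2004, 0.1389]
tcp_rot: [3.135, -0.166, 0.001]
ft_force: [-0.9, -4.9, -0.1]
width: 0.0139
grasp_force: 30.0
time: 3.2
ee_pos: [0.5729, -0.2004, 0.1388]
tcp_rot: [3.135, -0.166, 0.001]
ft_force: [-0.5, -5.1, 0.1]
width: 0.0135
grasp_force: 30.0
```

```bash
python3 -m inch '[{"x":0,"y":-1,"z":0,"ax":0,"ay":0,"az":9,"hand":255},{"x":0,"y":0,"z":0,"ax":0,"ay":0,"az":9,"hand":255},{"x":0,"y":0,"z":0,"ax":0,"ay":0,"az":0,"hand":255}]'; python3 -m inch '[{"x":0,"y":0,"z":2,"ax":0,"ay":0,"az":0,"hand":255},{"x":0,"y":0,"z":3,"ax":0,"ay":0,"az":0,"hand":255},{"x":0,"y":0,"z":0,"ax":0,"ay":0,"az":0,"hand":255}]'
```

```text
time: 3.58
ee_pos: [0.5731, -0.1998, 0.1388]
tcp_rot: [-3.124, -0.327, -0.0]
ft_force: [0.1, -0.3, 1.9]
width: 0.014
grasp_force: 30.0
time: 3.95
ee_pos: [0.5725, -0.1998, 0.1414]
tcp_rot: [-3.123, -0.327, 0.004]
ft_force: [1.5, -1.9, -12.4]
width: 0.014
grasp_force: 30.0
```

Caught at 18° (stopped at +2.6 mm, −12 N). Next probe at 28°.

```bash
python3 -m inch '[{"x":0,"y":0,"z":-5,"ax":0,"ay":0,"az":0,"hand":255},{"x":0,"y":0,"z":0,"ax":0,"ay":0,"az":10,"hand":255},{"x":0,"y":0,"z":0,"ax":0,"ay":0,"az":0,"hand":255},{"x":0,"y":0,"z":2,"ax":0,"ay":0,"az":0,"hand":255},{"x":0,"y":0,"z":2,"ax":0,"ay":0,"az":0,"hand":255},{"x":0,"y":0,"z":0,"ax":0,"ay":0,"az":0,"hand":255}]'
```

```text
time: 4.7
ee_pos: [0.573, -0.1999, 0.1414]
tcp_rot: [-3.083, -0.598, 0.001]
ft_force: [3.2, -1.2, -11.9]
width: 0.0142
grasp_force: 30.0
```

```bash
python3 -m inch '[{"x":0,"y":0,"z":-4,"ax":0,"ay":0,"az":0,"hand":255},{"x":0,"y":0,"z":0,"ax":0,"ay":0,"az":10,"hand":255},{"x":0,"y":0,"z":0,"ax":0,"ay":0,"az":0,"hand":255},{"x":0,"y":0,"z":2,"ax":0,"ay":0,"az":0,"hand":255},{"x":0,"y":0,"z":2,"ax":0,"ay":0,"az":0,"hand":255},{"x":0,"y":0,"z":0,"ax":0,"ay":0,"az":0,"hand":255}]'
```

```text
time: 5.45
ee_pos: [0.573, -0.2, 0.1414]
tcp_rot: [-3.02, -0.864, 0.001]
ft_force: [3.4, -1.5, -11.4]
width: 0.0138
grasp_force: 30.0
```

```bash
python3 -m inch '[{"x":0,"y":0,"z":-4,"ax":0,"ay":0,"az":0,"hand":255},{"x":0,"y":0,"z":0,"ax":0,"ay":0,"az":10,"hand":255},{"x":0,"y":0,"z":0,"ax":0,"ay":0,"az":0,"hand":255},{"x":0,"y":0,"z":2,"ax":0,"ay":0,"az":0,"hand":255},{"x":0,"y":0,"z":2,"ax":0,"ay":0,"az":0,"hand":255},{"x":0,"y":0,"z":0,"ax":0,"ay":0,"az":0,"hand":255}]'
```

```text
time: 6.2
ee_pos: [0.573, -0.2, 0.1414]
tcp_rot: [-2.933, -1.124, 0.001]
ft_force: [2.8, -1.2, -11.6]
width: 0.014
grasp_force: 30.0
```

```bash
python3 -m inch '[{"x":0,"y":0,"z":-4,"ax":0,"ay":0,"az":0,"hand":255},{"x":0,"y":0,"z":0,"ax":0,"ay":0,"az":10,"hand":255},{"x":0,"y":0,"z":0,"ax":0,"ay":0,"az":0,"hand":255},{"x":0,"y":0,"z":2,"ax":0,"ay":0,"az":0,"hand":255},{"x":0,"y":0,"z":2,"ax":0,"ay":0,"az":0,"hand":255},{"x":0,"y":0,"z":0,"ax":0,"ay":0,"az":0,"hand":255}]'
```

```text
time: 6.95
ee_pos: [0.5729, -0.2, 0.1415]
tcp_rot: [-2.824, -1.375, 0.001]
ft_force: [2.2, -1.4, -11.9]
width: 0.0134
grasp_force: 30.0
```

```bash
python3 -m inch '[{"x":0,"y":0,"z":-4,"ax":0,"ay":0,"az":0,"hand":255},{"x":0,"y":0,"z":0,"ax":0,"ay":0,"az":10,"hand":255},{"x":0,"y":0,"z":0,"ax":0,"ay":0,"az":0,"hand":255},{"x":0,"y":0,"z":2,"ax":0,"ay":0,"az":0,"hand":255},{"x":0,"y":0,"z":2,"ax":0,"ay":0,"az":0,"hand":255},{"x":0,"y":0,"z":0,"ax":0,"ay":0,"az":0,"hand":255}]'
```

```text
time: 7.7
ee_pos: [0.573, -0.1998, 0.143]
tcp_rot: [-2.693, -1.617, -0.0]
ft_force: [-0.9, 0.8, -2.5]
width: 0.0135
grasp_force: 30.0
```

Free at 68°: full rise with only the cover's weight. Lift gently.

```bash
python3 -m inch '[{"x":0,"y":0,"z":3,"ax":0,"ay":0,"az":0,"hand":255},{"x":0,"y":0,"z":3,"ax":0,"ay":0,"az":0,"hand":255},{"x":0,"y":0,"z":0,"ax":0,"ay":0,"az":0,"hand":255}]'; python3 -m inch '[{"x":0,"y":0,"z":6,"ax":0,"ay":0,"az":0,"hand":255},{"x":0,"y":0,"z":8,"ax":0,"ay":0,"az":0,"hand":255},{"x":0,"y":0,"z":0,"ax":0,"ay":0,"az":0,"hand":255}]'
```

```text
time: 8.07
ee_pos: [0.5729, -0.1998, 0.1489]
tcp_rot: [-2.692, -1.618, 0.0]
ft_force: [-1.7, 1.8, -2.8]
width: 0.0137
grasp_force: 30.0
time: 8.45
ee_pos: [0.5738, -0.2005, 0.1645]
tcp_rot: [2.691, 1.616, 0.003]
ft_force: [0.4, -0.2, -3.2]
width: 0.0139
grasp_force: 30.0
```

```bash
python3 - <<'E'
from h import *
a=np.load('a.npy');m=camera_model('scene')
for n,f,o in (('scene','a',(355,190,430,250)),('side','b',(225,300,335,370))):
    im=np.load(f+'.npy');m=camera_model(n);x0,y0,x1,y1=o;s=np.zeros_like(im);s[y0:y1,x0:x1]=im[y0:y1,x0:x1]
    c=blobs(s,(0,0,110 if f=='b' else 170),(180,60,255),50)[0]
    q=cv2.boxPoints(cv2.minAreaRect(c)); q=cv2.approxPolyDP(cv2.convexHull(c),4,True)[:,0]
    P=plane(m,q,.022)[:,:2];print(n,q.tolist(),P.round(3).tolist(),cv2.minAreaRect(P.astype(np.float32)))
E
```

```text
scene [[403, 203], [415, 235], [375, 240], [364, 206]] [[0.494, 0.259], [0.63, 0.257], [0.627, 0.133], [0.484, 0.134]] ((0.5566850304603577, 0.19513094425201416), (0.12603774666786194, 0.14393733441829681), 88.89039611816406)
side [[329, 332], [328, 340], [282, 369], [225, 369], [225, 317], [293, 300]] [[0.471, 0.131], [0.452, 0.154], [0.454, 0.291], [0.542, 0.374], [0.691, 0.259], [0.625, 0.1]] ((0.5552781224250793, 0.23225554823875427), (0.2511472702026367, 0.23138493299484253), 67.47239685058594)
```

```bash
python3 -m inch '[{"x":0,"y":0,"z":30,"ax":0,"ay":0,"az":0,"hand":255},{"x":0,"y":5,"z":30,"ax":0,"ay":0,"az":0,"hand":255},{"x":-2,"y":30,"z":15,"ax":0,"ay":0,"az":-8,"hand":255},{"x":-3,"y":40,"z":5,"ax":0,"ay":0,"az":-8,"hand":255},{"x":-3,"y":40,"z":0,"ax":0,"ay":0,"az":-8,"hand":255},{"x":-3,"y":40,"z":0,"ax":0,"ay":0,"az":-8,"hand":255},{"x":-3,"y":40,"z":0,"ax":0,"ay":0,"az":-8,"hand":255},{"x":-3,"y":40,"z":0,"ax":0,"ay":0,"az":-8,"hand":255},{"x":0,"y":40,"z":0,"ax":0,"ay":0,"az":-7,"hand":255},{"x":0,"y":40,"z":0,"ax":0,"ay":0,"az":-7,"hand":255}]'
python3 -m inch '[{"x":0,"y":40,"z":0,"ax":0,"ay":0,"az":0,"hand":255},{"x":0,"y":40,"z":0,"ax":0,"ay":0,"az":0,"hand":255},{"x":0,"y":15,"z":0,"ax":0,"ay":0,"az":0,"hand":255},{"x":0,"y":0,"z":0,"ax":0,"ay":0,"az":0,"hand":255},{"x":0,"y":0,"z":0,"ax":0,"ay":0,"az":0,"hand":255}]'; python3 look.py e
```

```text
time: 9.7
ee_pos: [0.5561, 0.1162, 0.243]
tcp_rot: [-3.142, 0.007, -0.002]
ft_force: [-0.2, 0.3, -3.1]
width: 0.0139
grasp_force: 30.0
time: 10.32
ee_pos: [0.5563, 0.2088, 0.2428]
tcp_rot: [3.141, -0.002, 0.001]
ft_force: [0.7, -0.7, -3.8]
width: 0.0136
grasp_force: 30.0
[0.55629714 0.20876655 0.24278829] [ 3.14095447e+00 -1.95755233e-03  5.79362112e-04] [ 0.74406859 -0.65676482 -3.76149913] [ 3.02185282e-01  8.03123345e-02  1.20637530e+00 -7.48499310e-04
  1.85474293e+00  1.87401833e+00]
[[294.0, 240.0], [329.0, 240.0], [329.0, 375.0], [294.0, 375.0]]
[[0.5623, 0.2215], [0.5623, 0.1989], [0.4599, 0.1976], [0.4599, 0.223]]
[[547.0, 159.0], [613.0, 109.0], [629.0, 130.0], [563.0, 180.0]]
[[0.615, 0.062], [0.6467, 0.0228], [0.6345, 0.0094], [0.6021, 0.0493]]
[[238.0, 0.0], [311.0, 0.0], [311.0, 29.0], [238.0, 29.0]]
[[0.7032, 0.2514], [0.7028, 0.2103], [0.6875, 0.2103], [0.6878, 0.2519]]
[[497.0, 249.0], [511.0, 222.0], [527.0, 231.0], [513.0, 258.0]]
[[0.556, 0.0876], [0.5743, 0.0803], [0.5685, 0.0684], [0.5498, 0.0756]]
```

View pics/e.png

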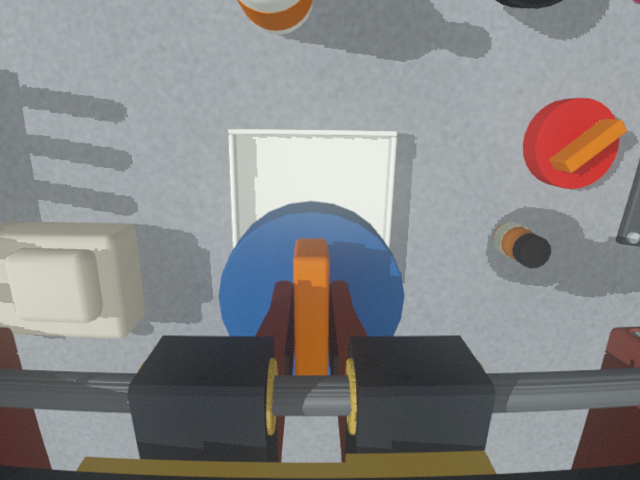

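The tray's far wall runs from (228,130) to (397,132); the cover is held level above the tray, bar along x; white bottle at (275,15), plaster at (70,280), both clear.

```bash
python3 - <<'E'
from h import *
m=camera_model('wrist');print(plane(m,[(228,130),(397,132),(234,235),(390,245)],.022)[:,:2].round(4), plane(m,[(275,33)],.03)[:,:2])
E
```

```text
[[0.6295 0.2882]
 [0.6274 0.1293]
 [0.527  0.288 ]
 [0.5161 0.1302]] [[0.71201474 0.24141287]]
```

```bash
python3 -m inch '[{"x":-8,"y":0,"z":-30,"ax":0,"ay":0,"az":0,"hand":255},{"x":0,"y":0,"z":-40,"ax":0,"ay":0,"az":0,"hand":255},{"x":0,"y":0,"z":-40,"ax":0,"ay":0,"az":0,"hand":255},{"x":0,"y":0,"z":-40,"ax":0,"ay":0,"az":0,"hand":255},{"x":0,"y":0,"z":-25,"ax":0,"ay":0,"az":0,"hand":255},{"x":0,"y":0,"z":-15,"ax":0,"ay":0,"az":0,"hand":255},{"x":0,"y":0,"z":-7,"ax":0,"ay":0,"az":0,"hand":255},{"x":0,"y":0,"z":0,"ax":0,"ay":0,"az":0,"hand":255},{"x":0,"y":0,"z":0,"ax":0,"ay":0,"az":0,"hand":255}]'
python3 -m inch '[{"x":0,"y":0,"z":-2,"ax":0,"ay":0,"az":0,"hand":255},{"x":0,"y":0,"z":-1,"ax":0,"ay":0,"az":0,"hand":255},{"x":0,"y":0,"z":0,"ax":0,"ay":0,"az":0,"hand":255}]'
```

```text
time: 11.5
ee_pos: [0.5488, 0.2102, 0.0471]
tcp_rot: [-3.141, 0.0, -0.003]
ft_force: [-0.1, -0.1, -3.1]
width: 0.0138
grasp_force: 30.0
time: 11.88
ee_pos: [0.5479, 0.21, 0.0426]
tcp_rot: [3.142, 0.0, -0.0]
ft_force: [-0.3, 0.0, -3.9]
width: 0.0139
grasp_force: 30.0
```

```bash
python3 -m inch '[{"x":0,"y":0,"z":-1,"ax":0,"ay":0,"az":0,"hand":255},{"x":0,"y":0,"z":-1,"ax":0,"ay":0,"az":0,"hand":255},{"x":0,"y":0,"z":-1,"ax":0,"ay":0,"az":0,"hand":255},{"x":0,"y":0,"z":-1,"ax":0,"ay":0,"az":0,"hand":255},{"x":0,"y":0,"z":0,"ax":0,"ay":0,"az":0,"hand":255}]'; python3 -m inch '[{"x":0,"y":0,"z":-0.7,"ax":0,"ay":0,"az":0,"hand":255},{"x":0,"y":0,"z":0,"ax":0,"ay":0,"az":0,"hand":255}]'
```

```text
time: 12.5
ee_pos: [0.5479, 0.21, 0.0385]
tcp_rot: [3.142, -0.0, -0.0]
ft_force: [0.2, 0.6, -3.6]
width: 0.0142
grasp_force: 30.0
time: 12.75
ee_pos: [0.548, 0.21, 0.0379]
tcp_rot: [3.142, -0.0, -0.0]
ft_force: [-0.1, -1.4, -4.0]
width: 0.0138
grasp_force: 30.0
```

```bash
python3 -m inch '[{"x":0,"y":0,"z":-0.7,"ax":0,"ay":0,"az":0,"hand":255},{"x":0,"y":0,"z":0,"ax":0,"ay":0,"az":0,"hand":255}]'; python3 -m inch '[{"x":0,"y":0,"z":-0.7,"ax":0,"ay":0,"az":0,"hand":255},{"x":0,"y":0,"z":0,"ax":0,"ay":0,"az":0,"hand":255}]'
```

```text
time: 13.0
ee_pos: [0.5481, 0.21, 0.0378]
tcp_rot: [-3.142, 0.0, -0.001]
ft_force: [-2.3, -1.2, 1.2]
width: 0.0137
grasp_force: 30.0
time: 13.25
ee_pos: [0.5481, 0.21, 0.0378]
tcp_rot: [-3.141, -0.0, -0.001]
ft_force: [-4.1, -2.1, 5.1]
width: 0.0136
grasp_force: 30.0
```

Rim is on the floor at the predicted height. Ease the press, open, and retreat up.

```bash
python3 -m inch '[{"x":0,"y":0,"z":1,"ax":0,"ay":0,"az":0,"hand":255},{"x":0,"y":0,"z":0,"ax":0,"ay":0,"az":0,"hand":100},{"x":0,"y":0,"z":0,"ax":0,"ay":0,"az":0,"hand":100},{"x":0,"y":0,"z":0,"ax":0,"ay":0,"az":0,"hand":100},{"x":0,"y":0,"z":0,"ax":0,"ay":0,"az":0,"hand":100},{"x":0,"y":0,"z":0,"ax":0,"ay":0,"az":0,"hand":100}]'; python3 -m inch '[{"x":0,"y":0,"z":5,"ax":0,"ay":0,"az":0,"hand":100},{"x":0,"y":0,"z":20,"ax":0,"ay":0,"az":0,"hand":100},{"x":0,"y":0,"z":35,"ax":0,"ay":0,"az":0,"hand":100},{"x":0,"y":0,"z":40,"ax":0,"ay":0,"az":0,"hand":100},{"x":0,"y":0,"z":40,"ax":0,"ay":0,"az":0,"hand":0},{"x":0,"y":0,"z":40,"ax":0,"ay":0,"az":0,"hand":0},{"x":0,"y":0,"z":0,"ax":0,"ay":0,"az":0,"hand":0},{"x":0,"y":0,"z":0,"ax":0,"ay":0,"az":0,"hand":0}]'; python3 look.py f
```

```text
time: 14.0
ee_pos: [0.5481, 0.21, 0.0375]
tcp_rot: [-3.142, -0.0, -0.0]
ft_force: [-0.1, 0.3, 0.3]
width: 0.0529
grasp_force: 0.0
time: 15.0
ee_pos: [0.5479, 0.21, 0.2177]
tcp_rot: [-3.141, -0.0, -0.001]
ft_force: [0.2, 0.4, -1.1]
width: 0.0876
grasp_force: 0.0
[0.54794841 0.20997117 0.21772594] [-3.14146228e+00 -4.97694941e-05 -5.81279489e-04] [ 0.1581954   0.35955863 -1.1315948 ] [3.07955099e-01 5.39625199e-02 1.27828724e+00 1.23724834e-05
 1.80895074e+00 1.87872266e+00]
[[565.0, 153.0], [632.0, 102.0], [649.0, 125.0], [582.0, 176.0]]
[[0.6125, 0.0683], [0.6418, 0.0321], [0.63, 0.0187], [0.6, 0.0556]]
[[322.0, 464.0], [549.0, 447.0], [551.0, 470.0], [324.0, 487.0]]
[[0.3932, 0.2039], [0.4032, 0.0373], [0.3801, 0.0306], [0.3705, 0.2024]]
[[73.0, 427.0], [84.0, 353.0], [118.0, 358.0], [107.0, 432.0]]
[[0.4216, 0.382], [0.4836, 0.3614], [0.4805, 0.3384], [0.4187, 0.3568]]
[[304.0, 258.0], [304.0, 183.0], [318.0, 183.0], [318.0, 258.0]]
[[0.5503, 0.2159], [0.5945, 0.2157], [0.5945, 0.2078], [0.5503, 0.2076]]
```

View pics/f.png

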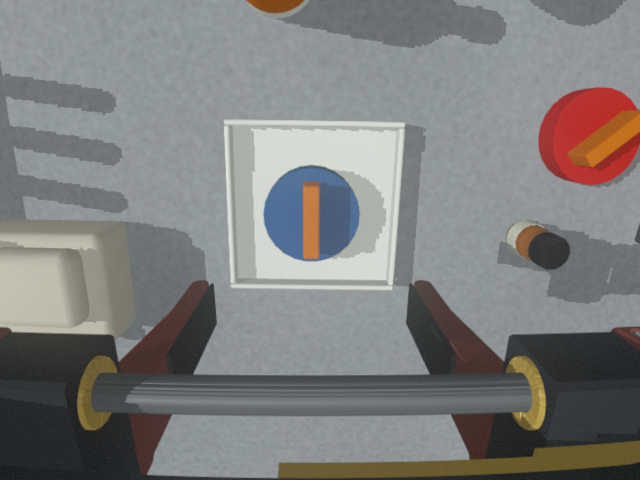

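The cover lies flat in the tray at (311,213), bar up, with the gripper clear and everything else undisturbed.

```bash
python3 -c "
from station import r
print(r.finish_job())"
```

```text
the job is handed in; nothing more can be done
None
```

I turned the cover 68° anticlockwise until a light pull showed it was free, lifted it off with only its own weight on the wrist, set it flat in the tray with the bar up, let go, and handed the job in at about 15 s.

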